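# Lay the capsule carton on the refill mat

## Task

The tall capsule carton has to lie on the dark mat with its dispensing slot facing up. Push it low down to slide it, still standing, until the whole bottom edge nearer the mat is on the near end of the mat, then push it near its top so that it topples along the mat and lands wholly on it. Do not pick the carton up, leave everything else on the counter where it is, and end clear of it all.

Things in the scene. Friction and masses are not known exactly. Their poses are not given: they have to be found in the camera images.
- carton: standing cardboard carton, 60 mm deep (x), 80 wide (y), 160 high (z), 0.2 to 0.4 kg. Origin: centre of its underside. Its x points from the face with the dark slot (x = -30 mm) to the plain back (x = +30). Starts 40 to 100 mm short of the mat, back within 0.3 rad of facing it. Touched only below 30 mm (fingers leaning, tips leading) it slides upright; touched higher it may tip; above 110 mm it tips
- carton_middle (a point): centre of the carton, half-way up (80 mm above its origin)
- foot_left (a point): end (y = +40 mm) of the carton's lower back edge, the edge it tips over
- foot_right (a point): end (y = -40 mm) of the carton's lower back edge
- top_left (a point): end (y = +40 mm) of the carton's upper back edge
- top_right (a point): end (y = -40 mm) of the carton's upper back edge
- mat: dark rubber mat let flush into the worktop (no step to be felt), 240 mm long along its x, 150 mm wide along its y. Origin: its centre, at worktop height. Its x points lengthwise, away from the end near which the carton stands: the carton is to fall along +x
- mug: bystander, not to be moved: white ceramic mug, 80 mm across, 90 mm high; origin: centre of its underside
- cup: bystander, not to be moved: plain paper cup, 78 mm across, 95 mm high; origin: centre of its underside
- tea_box: bystander, not to be moved: low wooden tea chest, 60 x 110 mm, 75 mm high, small brass knob on the lid (88 mm overall); origin: centre of its underside
- sugar_jar: bystander, not to be moved: glass jar with steel lid, 72 mm across, 100 mm high; origin: centre of its underside
- spoon: bystander, not to be moved: steel spoon lying flat, about 180 mm long, origin under its middle
- stirrers: bystander, not to be moved: dark steel pot, 72 mm across, 90 mm high, with wooden stirrers that stick out to about 140 mm; origin: centre of its underside
Things that resemble listed ones, but are neither listed nor needed, are in the scene too. Leave any purple look-alike of the carton alone.

How it is judged:
By the outcome, as a careful person would: the job done as asked, in the order asked, and still so for the second after the job is handed in, with the robot touching nothing.
It also fails if it takes over 48 s, if anything falls off the work surface, if the arm or the gripper's body presses on something with over 40 N, if the wrist force passes 120 N, or if a joint passes its speed limit or range.

## Robot

A 6-joint arm with a two-finger parallel gripper is mounted at the origin on the work surface. World frame = base frame: x ahead of the robot, y to its left, z up, the work surface at z = 0. Lengths are in m, angles in rad, forces in N, time in s.
With the tool pointing down it reaches from about 0.25 to 0.775 m from the base axis. Payload 4 kg.
Tool frame: the origin (TCP) lies midway between the tips of the shut fingers; the grasp point (between the pads) lies 19 mm behind it; z points along the fingers, y is the line along which they close (so a half turn about z gives the same grasp; the last joint's range is limited). The gripper opens to 94 mm and grips with 3 to 60 N. Pads are 16 mm wide; open, the fingers measure 119 mm over their backs; the gripper's body (75 mm by 177 mm) begins 78 mm behind the grasp point.
Start: joints at [1.168, 0.087, 1.371, -0, 1.684, -0.103], TCP at [0.162, 0.525, 0.206] pointing down, gripper open.
Joint ranges: [-3.1, 3.1], [-0.76, 2.03], [0.27, 2.55], [-1.08, 4.22], [0.17, 2.65], [-2.57, 2.57]. Speed limits (rad/s): [2.79, 2.79, 3.14, 3.14, 3.14, 3.14].

## Interface

Orientations are given as a rotation vector (axis times angle).
In Python, from plant import bot, capture gives the robot as it stands. The module is installed in compiled form; this text tells all that it offers.
- The arm moves only by the shell command python3 -m crank 'ROWS' [OPENING] [FORCE]. ROWS is JSON, one flat list of numbers, 6 for each row, row after row: the shift along the tool's x, y, z in mm, then the turn, a rotation vector about the tool's x, y, z in degrees. In form: [x, y, z, ax, ay, az, x, y, z, ax, ay, az, ...]. A call has 1 to 8 rows; each row is the pose to reach, as a shift and turn from the pose commanded when the call began, along the tool's axes at that moment; what a row does not reach only later rows make up. A row lasts 1/12 s, in which the tool goes at most 41.7 mm and 7.16 degrees, less where a joint would pass 70% of its speed; a pose out of reach is approached as far as the arm can. A call with a gripper value outside its range is refused whole. OPENING is the opening, from -1 (shut) to 1 (fully open), set as the call begins (- or left out, the last holds). The fingers move at their own pace and stop on an object; FORCE is the grip in N (left out, the last holds). Time passes only in rows, so rows that repeat a pose let the fingers close. It gives the time, the measured TCP pose, the force, the opening and the grip force at its end, in the units of the state.
- bot.observe(): the state, without advancing time (a new reading comes with each control period).
- capture(name): name is "side" or "top"; returns a dict with "color" (420x560x3 uint8, red, green, blue), "z_map" (420x560 float32, m along the optical axis (not along the pixel's ray), 0 where there is no reading), "fx", "fy", "cx", "cy" (pixels), "D" ([k1, k2, p1, p2, k3] as OpenCV has them; the pictures are not rectified), "rvec" (rotation vector, rad) and "tvec" (3), from world to camera coordinates, as OpenCV has them. Camera axes: x right, y down, z forward; pixel columns grow to the right and rows downward; lengths in m; the calibration is good to about 2 mm. A picture is of the moment at which its call begins.
- bot.finish_job(): hands the job in; it is judged then, once.
The state is a dict: "time": time; "qpos": joint angles; "dq": joint speeds; "effort": joint torques, N m; "tcp_pos": TCP position; "tool_rot": TCP orientation; "ft_force": force on the tool from outside, world axes, zero at the start; "wrist_torque": the same for the moment, N m; "opening": finger opening in m; "finger_force": force on a finger pad.
Only numpy, scipy, OpenCV 4.12 (cv2) and the standard library are available. Lean on these libraries where they do the work, as an engineer would, in place of code of your own. Each camera call takes 0.05 s, during which the arm holds its last target. There are 200 camera calls.

## Working session

There is one attempt and no reset: what is moved stays moved. The work goes in short steps, Python scripts to look and compute and a shell command to move; the robot and the scene stay as the last step left them, time stands still between calls to the robot, and variables do not carry over. Pictures are saved under pics/ and viewed, at most 10 in all, crops included, and the job is handed in when it is done.

```bash
mkdir -p pics
cat > h.py <<'E'
import numpy as np,cv2
from plant import bot,capture
from scipy.spatial.transform import Rotation as R
def cloud(c):
    h,w=c["z_map"].shape
    K=np.array([[c["fx"],0,c["cx"]],[0,c["fy"],c["cy"]],[0,0,1]],float)
    u,v=np.meshgrid(np.arange(w),np.arange(h))
    n=cv2.undistortPoints(np.stack([u,v],-1).reshape(-1,1,2).astype(float),K,np.array(c["D"],float)).reshape(h,w,2)
    z=c["z_map"][...,None].astype(float)
    P=np.concatenate([n*z,z],-1)
    M=cv2.Rodrigues(np.array(c["rvec"],float))[0]
    W=(P-np.array(c["tvec"],float).reshape(3))@M
    W[c["z_map"]==0]=np.nan
    return W
def save(n,im): cv2.imwrite(f"pics/{n}.png",im[...,::-1])
E
python3 - <<'E'
from h import *
for n in("side","top"):
    c=capture(n); np.savez(n+"0.npz",**c); 
    save(n+"0",c["color"])
    M=cv2.Rodrigues(np.array(c["rvec"]))[0]; print(n,-M.T@np.array(c["tvec"]).ravel(),M[2])
s=bot.observe();print(s)
E
```

```text
side [ 0.25252791 -0.88064309  0.81584152] [ 0.24941412  0.77470159 -0.58105942]
top [0.44168699 0.04906966 1.13807489] [ 0.08007065  0.00987862 -0.99674024]
{'time': 0.1, 'qpos': array([ 1.16790572e+00,  8.78903002e-02,  1.37205261e+00, -4.50861731e-05,
        1.68356603e+00, -1.03129292e-01]), 'dq': array([-0.00111456, -0.00238539, -0.00297154, -0.00110856, -0.0010151 ,
        0.00263899]), 'effort': array([ 2.18661131e-03, -3.41252589e+01, -3.03300047e+01,  7.19793560e-02,
        3.03859985e-02, -1.20913987e-04]), 'tcp_pos': array([0.16226164, 0.52503147, 0.20444179]), 'tool_rot': array([-4.69045474e-01, -3.10593801e+00,  2.93147735e-03]), 'ft_force': array([0.26067325, 0.93174906, 0.30458801]), 'wrist_torque': array([-0.01338333, -0.05069581,  0.06314327]), 'finger_force': 0.0, 'opening': 0.09415053712164223}
```

View pics/side0.png

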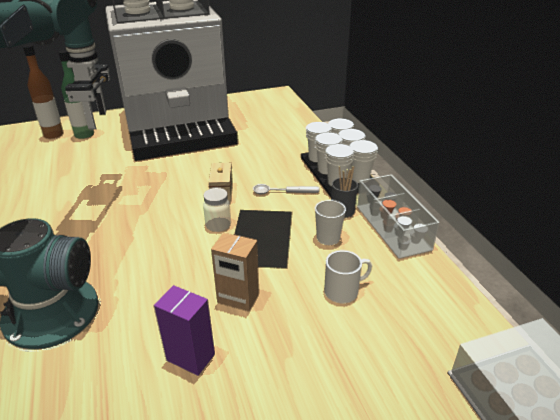

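View pics/top0.png

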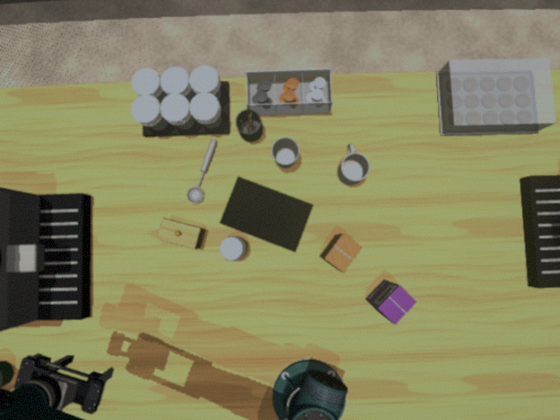

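Side view: the brown carton stands at (236,272), with its dark slot on the face towards the camera (229,266). The mat is at (263,238). Top view: carton at (341,251), mat at (267,214), jar at (232,248), cup at (286,152), mug at (354,168), tea box at (180,234), spoon at (202,170). 
Candidates for the carton: brown with a slot, side (236,272) / top (341,251), and the purple look-alike, side (186,330) / top (392,302), which must be left alone. I choose the brown one.

```bash
cat >> h.py <<'E'
def world2px(c,X):
    K=np.array([[c["fx"],0,c["cx"]],[0,c["fy"],c["cy"]],[0,0,1]],float)
    return cv2.projectPoints(np.array(X,float).reshape(-1,1,3),np.array(c["rvec"],float),np.array(c["tvec"],float),K,np.array(c["D"],float))[0].reshape(-1,2)
def rect(p):
    r=cv2.minAreaRect((p*1000).astype(np.float32)); return np.array(r[0]).round(1),np.array(r[1]).round(1),round(r[2],1)
def brown(c,W):
    hsv=cv2.cvtColor(c["color"],cv2.COLOR_RGB2HSV)
    return hsv
E
python3 - <<'E'
from h import *
c=dict(np.load("top0.npz"));s=dict(np.load("side0.npz"))
W=cloud(c);Ws=cloud(s)
d=(c["color"].max(-1)<60)&(abs(W[...,2])<.01)
n,l,st,_=cv2.connectedComponentsWithStats(d.astype(np.uint8)); k=l[214,267]
ct=W[l==k]; print("mat",rect(ct[:,:2]),cv2.boxPoints(cv2.minAreaRect((ct[:,:2]*1000).astype(np.float32))).round(0).tolist(),np.nanmedian(ct[:,2]))
for nm,(u,v) in dict(carton=(341,251),purple=(392,302),jar=(232,248),cup=(286,152),mug=(354,168),tea=(180,234),stir=(249,125)).items():
    # object blob in height, top layer
    z=np.nan_to_num(W[...,2]); m=(z>(.145 if nm in("carton","purple") else .05))
    n,l,st,_=cv2.connectedComponentsWithStats(m.astype(np.uint8))
    k=l[v-4:v+5,u-4:u+5]; k=k[k>0]; k=np.bincount(k).argmax(); p=W[l==k]
    print(nm,rect(p[:,:2]),np.nanpercentile(p[:,2],90).round(3),cv2.boxPoints(cv2.minAreaRect((p[:,:2]*1000).astype(np.float32))).round(0).tolist())
cr=cv2.resize(s["color"][200:380,140:300],None,fx=3,fy=3,interpolation=cv2.INTER_CUBIC); save("crop",cr)
E
```

```text
mat (array([526.9, 107.8]), array([233.1, 143.1]), 67.5) [[416.0, 27.0], [548.0, -27.0], [638.0, 188.0], [505.0, 243.0]] 0.0006013245928630461
carton (array([412.1, -90.3]), array([60.6, 79.7]), 51.4) 0.162 [[362.0, -89.0], [424.0, -139.0], [462.0, -91.0], [400.0, -42.0]]
purple (array([ 278.5, -220.5]), array([62.2, 80.2]), 43.9) 0.162 [[228.0, -213.0], [284.0, -271.0], [329.0, -228.0], [273.0, -170.0]]
jar (array([430.8, 195.4]), array([66.8, 68.8]), 88.6) 0.102 [[396.0, 163.0], [464.0, 161.0], [466.0, 228.0], [397.0, 230.0]]Traceback (most recent call last):
  File "<stdin>", line 11, in <module>
ValueError: attempt to get argmax of an empty sequence
```

```bash
cat >> h.py <<'E'
def tgt(pos,az,tilt):
    "row (mm,deg) to bring TCP to pos (mm), tool x at azimuth az deg, tips leaning forward by tilt deg"
    s=bot.observe(); R0=R.from_rotvec(s["tool_rot"])
    a=np.radians(az); B=R.from_matrix(np.array([[np.cos(a),np.sin(a),0],[np.sin(a),-np.cos(a),0],[0,0,-1]]).T)
    B=B*R.from_euler("y",tilt,degrees=True)
    d=R0.inv().apply(np.array(pos)-s["tcp_pos"]*1000); w=(R0.inv()*B).as_rotvec(degrees=True)
    print("t",round(s["time"],2),"row",d.round(1),w.round(1),"rows needed",round(max(np.linalg.norm(d)/41.7,np.linalg.norm(w)/7.16),1))
    return d,w
M0=np.array([527.,108.]); MA=67.5
def tomat(p):
    a=np.radians(MA); r=np.array(p)-M0
    return r@np.array([[np.cos(a),-np.sin(a)],[np.sin(a),np.cos(a)]])
def frommat(p):
    a=np.radians(MA); return M0+np.array([[np.cos(a),-np.sin(a)],[np.sin(a),np.cos(a)]])@np.array(p)
E
python3 - <<'E'
from h import *
c=dict(np.load("top0.npz"));s=dict(np.load("side0.npz"));W=cloud(c)
for nm,(u,v) in dict(carton=(341,251),cup=(286,152),mug=(354,168),stir=(249,125)).items():
    p=W[v-14:v+15,u-14:u+15].reshape(-1,3);p=p[p[:,2]>.06]*1000
    print(nm,len(p),np.nanmean(p,0).round() if len(p) else "")
print(tomat([412,-90]))
# mat ends check by projecting nominal corners
q=[[*frommat(x),0] for x in ([-120,-75],[-120,75],[120,75],[120,-75])]
for cc in(c,s): print(world2px(cc,np.array(q)/1000).round().tolist())
save("crop",cv2.resize(s["color"][200:380,140:300],None,fx=3,fy=3,interpolation=cv2.INTER_CUBIC))
tgt([400,250,300],107,0)
E
```

```text
carton 716 [415. -87. 155.]
cup 223 [700.  46.  84.]
mug 245 [ 642. -144.   81.]
stir 277 [776. 145.  86.]
[-226.93674216   30.47482663]
[[313.0, 204.0], [295.0, 252.0], [219.0, 223.0], [237.0, 176.0]]
[[288.0, 269.0], [227.0, 266.0], [240.0, 210.0], [292.0, 212.0]]
t 0.1 row [-308.3 -192.7  -95.2] [-0.1  0.  55.8] rows needed 9.0
```

View pics/crop.png

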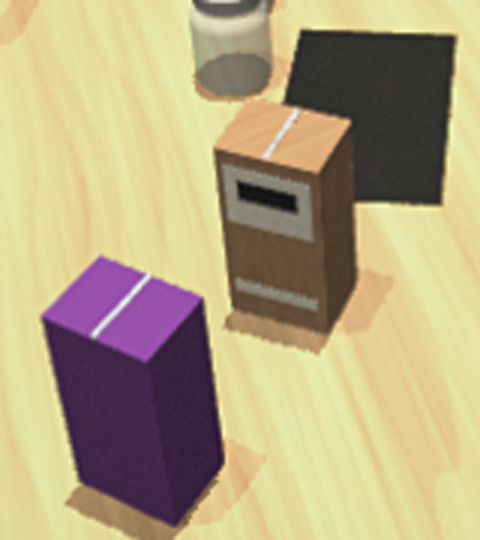

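The crop confirms the choice. The brown carton has its dark slot at (267,195) facing the camera, its plain back towards the mat, and the purple box has no slot. Moving now.

```bash
python3 -m crank '[0,0,-40,0,0,0, -308,-193,-95,0,0,56, -308,-193,-95,0,0,56, -308,-193,-95,0,0,56, -308,-193,-95,0,0,56, -308,-193,-95,0,0,56, -308,-193,-95,0,0,56, -308,-193,-95,0,0,56]' -0.06
python3 - <<'E'
from h import *
# pre-insert pose: 200 mm back along the tool axis from contact-minus-5mm
a=np.radians(51.4);p=np.array([np.cos(a),np.sin(a)])
f=np.array([412,-90.])-30*p; c=f-p*(7.4+5)
t=np.radians(22);z=np.array([*(p*np.sin(t)),-np.cos(t)])
C=np.array([*c,15]); print(C,C-170*z)
tgt(C-170*z,51.4,22)
E
```

```text
time: 0.77
tcp_pos: [0.3513, 0.3052, 0.2891]
tool_rot: [-1.748, -2.61, 0.0]
ft_force: [0.3, 1.0, 0.3]
opening: 0.0456
finger_force: 0.0
[ 385.5475051  -123.13646803   15.        ] [ 345.81690533 -172.90613075  172.62125528]
t 0.77 row [-440.1 -186.9  116.5] [-11.7  19.9  60.2] rows needed 11.8
```

```bash
python3 -m crank '[-440,-187,0,-12,20,60, -440,-187,0,-12,20,60, -440,-187,0,-12,20,60, -440,-187,0,-12,20,60, -440,-187,0,-12,20,60, -440,-187,0,-12,20,60, -440,-187,0,-12,20,60, -440,-187,0,-12,20,60]'
python3 - <<'E'
from h import *
tgt([345.8,-172.9,240],51.4,22)
E
```

```text
time: 1.43
tcp_pos: [0.3483, -0.0198, 0.2891]
tool_rot: [-2.567, -1.475, -0.465]
ft_force: [1.4, -0.2, -0.2]
opening: 0.0442
finger_force: 0.0
t 1.43 row [-142.6   74.1    3.5] [-1.4  2.3  8.1] rows needed 3.9
```

```bash
python3 -m crank '[-143,74,3,-1.4,2.3,8, -143,74,3,-1.4,2.3,8, -143,74,3,-1.4,2.3,8, -143,74,3,-1.4,2.3,8, -143,74,3,-1.4,2.3,8, -143,74,3,-1.4,2.3,8, -143,74,3,-1.4,2.3,8]'
python3 - <<'E'
from h import *
tgt([345.8,-172.9,172.6],51.4,22)
tgt([385.5,-123.1,15],51.4,22)
c=capture("side");save("a1",c["color"][120:400,60:400])
E
```

```text
time: 2.02
tcp_pos: [0.3467, -0.1715, 0.2404]
tool_rot: [-2.636, -1.28, -0.511]
ft_force: [0.5, -0.1, 0.1]
opening: 0.0442
finger_force: 0.0
t 2.02 row [-26.9   0.2  62.3] [-0.2  0.   0.4] rows needed 1.6
t 2.02 row [-26.8   0.7 232.3] [-0.2  0.   0.4] rows needed 5.6
```

View pics/a1.png

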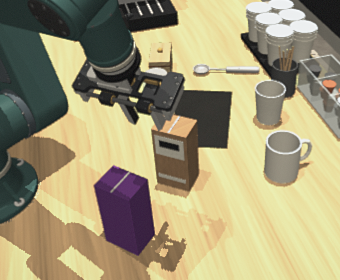

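The gripper, fingers at about (165,115), is above and behind the carton at (178,150), with the purple box at (125,210) just behind. I'm inserting along the tool axis in two stages.

```bash
python3 -m crank '[-14,0,31,0,0,0.4, -27,0.5,62,0,0,0.4, -27,0.5,90,0,0,0.4, -27,0.5,120,0,0,0.4, -27,0.5,145,0,0,0.4, -27,0.5,165,0,0,0.4, -27,0.5,170,0,0,0.4, -27,0.5,170,0,0,0.4]'
python3 - <<'E'
from h import *
tgt([385.5,-123.1,15],51.4,22)
W=cloud(capture("top"))
for nm,m in(("top",W[...,2]>.145),):
    l=cv2.connectedComponentsWithStats((np.nan_to_num(W[...,2])>.145).astype(np.uint8))[1]
    k=l[302,392]; print(k and rect(W[l==k][:,:2]))
E
```

```text
time: 2.73
tcp_pos: [0.3707, -0.14, 0.0723]
tool_rot: [-2.637, -1.274, -0.508]
ft_force: [-0.1, -0.6, -0.4]
opening: 0.0442
finger_force: 0.0
t 2.73 row [-0.5  1.3 61.5] [-0.3  0.1  0.1] rows needed 1.5
(array([187.8, -65.8]), array([222.7, 550.3]), 38.1)
```

```bash
python3 -m crank '[-0.5,1,15,0,0,0, -0.5,1,32,0,0,0, -0.5,1,48,0,0,0, -0.5,1,58,0,0,0, -0.5,1,62,0,0,0, -0.5,1,62,0,0,0]'
python3 - <<'E'
from h import *
s=bot.observe();print(s["ft_force"])
c=capture("side");save("a2",cv2.resize(c["color"][180:380,130:330],None,fx=2.5,fy=2.5))
tgt([385.5,-123.1,15],51.4,22)
# plan: carton poses in mat frame: start (-227,30.5,-16.1) -> end origin (-118,6,0)
for fr in (.33,.67,1):
    yaw=-16.1*(1-fr); 
    # arc-like
    x=-227+fr*109; y=30.5-24.5*(1.25*fr-.25*fr*fr)
    az=MA+yaw;a=np.radians(az);p=np.array([np.cos(a),np.sin(a)])
    P=frommat([x,y])-p*37.4
    print(fr,P.round(),az); tgt([*P,15],az,22+6*fr)
E
```

```text
time: 3.28
tcp_pos: [0.386, -0.125, 0.0154]
tool_rot: [-2.64, -1.272, -0.51]
ft_force: [0.0, -0.3, 0.3]
opening: 0.0441
finger_force: 0.0
[ 0.03150843 -0.33065143  0.29119716]
t 3.33 row [ 0.9 -2.   1.3] [-0.1  0.1  0. ] rows needed 0.1
0.33 [414. -92.] 56.713
t 3.33 row [40.1  0.6 17.1] [ 2.   2.1 -4.9] rows needed 1.0
0.67 [439. -62.] 62.187
t 3.33 row [75.8  1.9 31.4] [ 4.3  4.1 -9.8] rows needed 2.0
1 [462. -33.] 67.5
t 3.33 row [110.3   1.8  45.3] [  6.7   6.  -14.6] rows needed 2.9
```

View pics/a2.png

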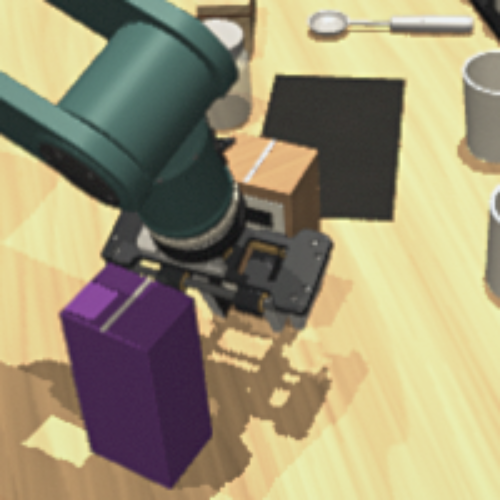

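The gripper sits between the purple box (130,370) and the carton (270,210), touching neither. Starting the low push.

```bash
python3 -m crank '[5,0,2,0,0,0, 10,0,4.5,0,0,0, 15,0,6.5,0.4,0.4,-1, 20,0,8.6,0.8,0.8,-2, 25,0,10.7,1.1,1.2,-2.8, 30,0.3,12.8,1.4,1.5,-3.5, 35,0.5,15,1.7,1.8,-4.2, 40,0.6,17,2,2,-5]'
cat >> h.py <<'E'
def carton():
    c=capture("top");W=cloud(c);h=cv2.cvtColor(c["color"],cv2.COLOR_RGB2HSV)
    m=(h[...,0]>=5)&(h[...,0]<=22)&(h[...,1]>60)&(np.nan_to_num(W[...,2])>.150)&(np.nan_to_num(W[...,2])<.172)
    l=cv2.connectedComponentsWithStats(m.astype(np.uint8)); k=1+l[2][1:,4].argmax(); p=W[l[1]==k]
    r=rect(p[:,:2]);print("carton top",r,"z",np.median(p[:,2]).round(3),"mat",tomat(r[0]).round(1)); return c,W,p
E
python3 - <<'E'
from h import *
print(bot.observe()["ft_force"]);carton()
E
```

```text
time: 4.0
tcp_pos: [0.4137, -0.091, 0.0141]
tool_rot: [-2.544, -1.378, -0.539]
ft_force: [-1.6, -1.9, 2.2]
opening: 0.0443
finger_force: 1.5
[-1.59567495 -1.92382401  2.21477053]
carton top (array([434.5, -55.9]), array([60.3, 79.9]), 57.2) z 0.16 mat [-186.8   22.7]
```

Run:
```python
from h import *
for x,y,az in((-152,13,62.5),(-118,5,67.5)):
    a=np.radians(az);p=np.array([np.cos(a),np.sin(a)]);P=frommat([x,y])-p*40.8
    tgt([*P,15],az,24)
```

```text
t 4.05 row [32.7  5.5 13.6] [ 2.2 -0.  -5.1] rows needed 0.9
t 4.05 row [65.1 10.7 28. ] [ 4.2 -0.  -9.7] rows needed 1.7
```

```bash
python3 -m crank '[4,0.7,1.7,0.3,0,-0.6, 8,1.4,3.4,0.6,0,-1.3, 12,2,5.1,0.9,0,-1.9, 16,2.7,6.8,1.1,0,-2.5, 20,3.4,8.4,1.4,0,-3.2, 24,4,10,1.6,0,-3.8, 28,4.7,11.8,1.9,0,-4.4, 32,5.4,13.5,2.2,0,-5]'
python3 - <<'E'
from h import *
carton()
for x,y,az in((-118,5,67.5),):
    a=np.radians(az);p=np.array([np.cos(a),np.sin(a)]);P=frommat([x,y])-p*40.8
    tgt([*P,15],az,24)
E
```

```text
time: 4.72
tcp_pos: [0.4369, -0.0647, 0.0146]
tool_rot: [-2.463, -1.49, -0.521]
ft_force: [-1.1, -0.7, -0.9]
opening: 0.0443
finger_force: 0.6
carton top (array([473. , -37.1]), array([59.8, 37.7]), 61.5) z 0.16 mat [-154.7   -5.6]
t 4.77 row [32.5  8.6 14.3] [ 2.1  0.  -4.7] rows needed 0.9
```

```bash
python3 -m crank '[4,1,1.8,0.3,0,-0.6, 8,2,3.6,0.6,0,-1.2, 12,3,5.3,0.8,0,-1.8, 16,4,7.1,1,0,-2.4, 20,5,8.9,1.3,0,-3, 24,6,10.6,1.5,0,-3.5, 28,7,12.4,1.8,0,-4.1, 33,8.5,14.5,2,0,-4.7]'
python3 - <<'E'
from h import *
carton()
tgt([385.5,-123.1,15],67.5,24)
E
```

```text
time: 5.43
tcp_pos: [0.4613, -0.037, 0.0149]
tool_rot: [-2.385, -1.592, -0.506]
ft_force: [-1.6, -1.6, -0.4]
opening: 0.0438
finger_force: 0.8
carton top (array([494.5,  -7.9]), array([57.7, 39.3]), 67.6) z 0.16 mat [-119.5  -14.3]
t 5.48 row [-100.1  -37.5  -44.5] [0.1 0.  0. ] rows needed 2.8
```

```bash
python3 -m crank '[-9,0,-4,0,0,0, -18,0,-8,0,0,0, -18,0,-48,0,0,0, -18,0,-88,0,0,0, -18,0,-128,0,0,0, -18,0,-165,0,0,0, -18,0,-190,0,0,0, -18,0,-190,0,0,0]'
python3 - <<'E'
from h import *
carton()
c=capture("side");save("a3",cv2.resize(c["color"][150:350,130:350],None,fx=2.5,fy=2.5))
E
```

```text
time: 6.15
tcp_pos: [0.4267, -0.1276, 0.1872]
tool_rot: [-2.395, -1.595, -0.513]
ft_force: [-0.0, -0.4, 0.5]
opening: 0.0446
finger_force: 0.0
carton top (array([495.2,  -6.8]), array([57.4, 38.8]), 67.7) z 0.16 mat [-118.2  -14.6]
```

View pics/a3.png

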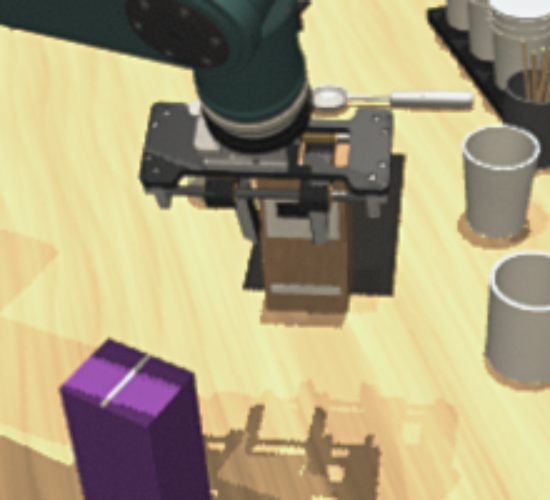

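The carton stands upright at (305,260), with its back foot on the mat's near end (mat corners (245,290) and (393,295)). I'll measure its whole top before toppling.

Run:
```python
from h import *
c=capture("top");W=cloud(c);z=np.nan_to_num(W[...,2])
o=frommat([-118,0])/1000
m=(z>.150)&(z<.168)&(np.hypot(W[...,0]-o[0],W[...,1]-o[1])<.09)
p=W[m];q=np.array([tomat(x) for x in p[:,:2]*1000]);print(m.sum(),np.percentile(q,[1,50,99],axis=0).round(1).tolist(),rect(p[:,:2]))
for x in (-118-30-10.8-12,-118-40.8,-118-40.8+40,-118-40.8+80):
    tgt([*frommat([x,5]),140],67.5,24)
```

```text
710 [[-146.5, -32.8], [-118.5, 6.5], [-90.2, 45.4]] (array([476.,   1.]), array([57.6, 80.2]), 67.7)
t 6.3 row [59.1  0.8 70.5] [ 0.1  0.1 -0.2] rows needed 2.2
t 6.3 row [70.1  0.8 75.3] [ 0.1  0.1 -0.2] rows needed 2.5
t 6.3 row [106.6   0.6  91.6] [ 0.1  0.1 -0.2] rows needed 3.4
t 6.3 row [143.2   0.5 107.8] [ 0.1  0.1 -0.2] rows needed 4.3
```

```bash
python3 -m crank '[10,0,35,0,0,0, 30,0.5,60,0,0,0, 50,0.8,67,0,0,0, 59,0.8,70.5,0,0,0, 63,0.8,72,0,0,0, 67,0.8,74,0,0,0, 71,0.8,75.7,0,0,0, 75,0.8,77.5,0,0,0]'
python3 - <<'E'
from h import *
c=capture("side");tgt([*frommat([-118-40.8+45,6]),140],67.5,24);tgt([*frommat([-118-40.8+90,6]),140],67.5,24)
E
```

```text
time: 6.97
tcp_pos: [0.4644, -0.0321, 0.141]
tool_rot: [-2.387, -1.591, -0.506]
ft_force: [-0.5, -1.3, 0.0]
opening: 0.0441
finger_force: 0.4
t 7.02 row [35.1 -1.9 16.9] [ 0.1  0.1 -0.1] rows needed 0.9
t 7.02 row [76.2 -2.  35.1] [ 0.1  0.1 -0.1] rows needed 2.0
```

```bash
python3 -m crank '[5,0,2.3,0,0,0, 10,0,4.6,0,0,0, 15,0,7,0,0,0, 20,0,9.2,0,0,0, 25,0,11.5,0,0,0, 30,0,13.8,0,0,0, 35,0,16.1,0,0,0, 40,0,18.4,0,0,0]'
python3 - <<'E'
from h import *
c=capture("side");save("a4",cv2.resize(c["color"][150:350,130:350],None,fx=2.5,fy=2.5))
E
```

```text
time: 7.68
tcp_pos: [0.4813, 0.0098, 0.1401]
tool_rot: [-2.385, -1.591, -0.506]
ft_force: [-0.5, -0.2, -0.5]
opening: 0.0445
finger_force: 0.0
```

View pics/a4.png

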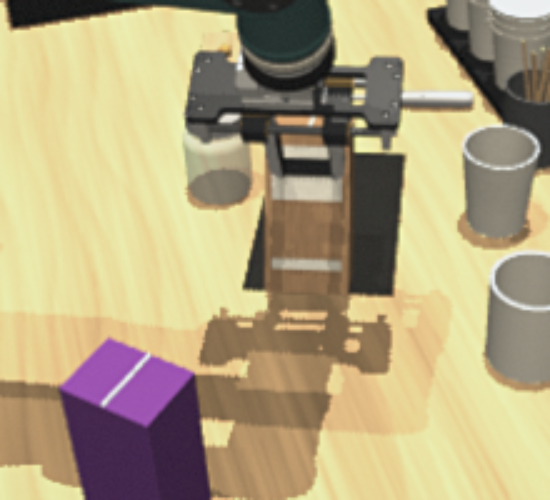

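The carton is leaning forward at (308,210) with its foot still on the mat. I'll carry on pushing.

```bash
python3 -m crank '[5,0,2.3,0,0,0, 10,0,4.6,0,0,0, 15,0,7,0,0,0, 20,0,9.2,0,0,0, 25,0,11.5,0,0,0, 30,0,13.8,0,0,0, 30,0,13.8,0,0,0, 30,0,13.8,0,0,0]'
python3 - <<'E'
from h import *
c=capture("side");save("a5",cv2.resize(c["color"][150:350,130:350],None,fx=2.5,fy=2.5))
E
```

```text
time: 8.4
tcp_pos: [0.4939, 0.0399, 0.1397]
tool_rot: [-2.385, -1.592, -0.506]
ft_force: [-0.5, -0.1, -0.4]
opening: 0.0443
finger_force: 0.0
```

View pics/a5.png

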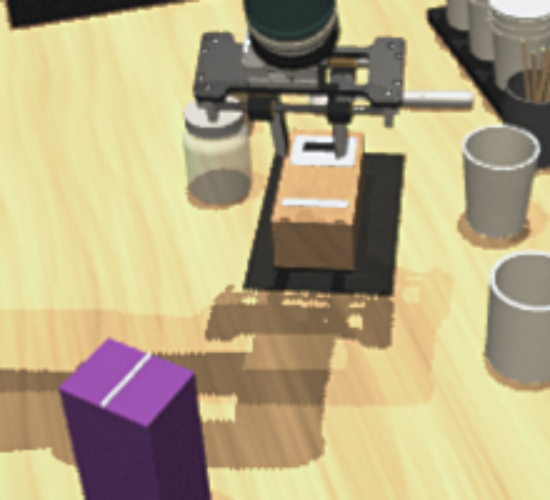

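The carton now lies slot up at (318,200), with mat visible around it. I'll retract upwards and verify.

```bash
python3 -m crank '[0,0,-30,0,0,0, 0,0,-70,0,0,0, 0,0,-110,0,0,0, -20,0,-150,0,0,0, -60,0,-160,0,0,0, -100,0,-160,0,0,0, -140,0,-160,0,0,0, -140,0,-160,0,0,0]'
python3 - <<'E'
from h import *
c=capture("top");W=cloud(c);z=np.nan_to_num(W[...,2])
o=frommat([0,0])/1000
m=(z>.045)&(z<.075)&(np.hypot(W[...,0]-o[0],W[...,1]-o[1])<.14)
l=cv2.connectedComponentsWithStats(m.astype(np.uint8));k=1+l[2][1:,4].argmax();p=W[l[1]==k]
print(rect(p[:,:2]),np.median(p[:,2]))
print(np.array([tomat(x) for x in cv2.boxPoints(cv2.minAreaRect((p[:,:2]*1000).astype(np.float32)))]).round().tolist())
save("a6",c["color"])
E
```

```text
time: 9.12
tcp_pos: [0.4168, -0.1431, 0.2256]
tool_rot: [-2.392, -1.578, -0.5]
ft_force: [0.8, -0.4, -1.1]
opening: 0.0442
finger_force: 0.0
(array([519.9, 106.1]), array([159.9,  80.1]), 67.8) 0.05996578142258532
[[-85.0, 46.0], [-84.0, -35.0], [76.0, -34.0], [75.0, 46.0]]
```

View pics/a6.png

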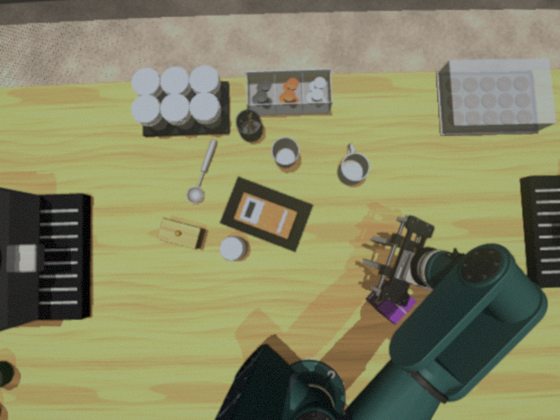

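Top view: the carton lies slot up at (266,214), fully inside the mat, and the bystanders are where they were. The hand hangs above the purple box, so I'll raise it and hand in.

```bash
python3 -m crank '[12,0,-27,0,0,0, 24,0,-54,0,0,0, 24,0,-54,0,0,0, 24,0,-54,0,0,0, 24,0,-54,0,0,0]' && python3 -c "
from plant import bot
s=bot.observe();print(s['tcp_pos'],s['ft_force']);print(bot.finish_job())"
```

```text
time: 9.58
tcp_pos: [0.4198, -0.1376, 0.2884]
tool_rot: [-2.385, -1.593, -0.506]
ft_force: [0.5, 0.7, 0.5]
opening: 0.0438
finger_force: 0.0
[ 0.41977183 -0.13763684  0.28837878] [0.46451378 0.71807634 0.49390975]
the job is handed in; nothing more can be done
None
```

The carton was slid upright onto the mat's near end and toppled; it now lies wholly on the mat with its slot up, at least 29 mm inside every edge; the bystanders look unmoved in the last top view, the arm is clear, and the job was handed in at about 9.6 s.

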